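# Open the web nip of a label unwinder for threading

## Task

Please get the label unwinder ready for threading. Slide its roll guide across by the upright black handle until it presses the label roll snugly against the fixed side plate, and leave the guide there; then take the spring-loaded roller carriage at the front by its handle bar, pull it out until its pointer stands on the black line of the steel strip beside it, and finish while still holding it there, because it springs shut when released and I need the gap open to thread the labels. Leave the other things on the table where they are.

Things in the scene. Friction and masses are not known exactly. Their poses are not given: they have to be found in the camera images.
- dispenser: label unwinder, fixed to the table: white base 290 x 217 mm, deck 24 mm above the table. Axes: x from its front (roller carriage, towards the robot) to its rear (roll cradle), y to the left, z up. Origin on the table; the roll cradle's axis line runs along y at x = +60 mm, 67 mm up. The nip and carriage posts reach 72 mm up
- roll_guide: sliding roll guide: aluminium plate on a bridge that runs on two rods along the unwinder's y, right (-y) of the roll; drags with about 2.5 N, stays where it is left. Origin: centre of its upright black handle, 16 (x) x 22 (y) x 44 mm tall, above the bridge 34 mm below. Its plate's face towards the roll is 34 mm to +y of the origin and gives 4 mm on springs (1 to 3.5 N). Axes as the unwinder
- fixed_plate: fixed upright side plate at the left (+y) end of the cradle, 4 mm thick, 64 mm wide, top 104 mm above the table. Origin: centre of its inner face, which looks to -y, at the height of the roll's axis. Axes as the unwinder
- roll_center (a point): centre of the label roll standing on edge in the cradle (loose, on two rollers): 68 mm diameter, 28 mm wide along the unwinder's y; it slides easily along the rollers. Its flat faces are 14 mm to either side of this point
- label_roll: the same label roll as a body, about 0.09 kg; origin 14 mm from the centre, on the flat face turned to -y
- nip_carriage: roller carriage in front of the fixed roller; slides towards the unwinder's -x against a spring: 5 N at rest, 120 N/m more, about 10 N at the line, stop at 62 mm; springs shut if released. Origin: centre of its black handle bar, 15 mm thick, 56 mm long along y, 96 mm above the table; steel uprights 40 mm either side of it; the carriage top is 42 mm below it
- pointer (a point): tip of the thin black pointer on the carriage's left side; moves with it; at rest it is 45 mm (along the unwinder's x) behind the line
- open_mark (a point): middle of the black line, 2.4 mm wide, across the steel strip on the left of the deck; the pointer runs along this strip. Pulled right, the pointer is over this point
- spare_roll: spare label roll lying flat, 70 mm across and 28 mm high; to be left alone. Origin at its underside
- date_stamp: date stamp standing upright, 26 x 44 x 70 mm; to be left alone. Origin at its underside
- cookie_dish: steel dish heaped with cookies, 108 mm across and 53 mm high; to be left alone. Origin at its underside
- marker: marker pen lying down, 135 mm long, 17 mm thick; to be left alone. Origin at its middle, underneath
Not all that is in view belongs to the job. Leave any red look-alike of the label_roll alone.

How it is judged (in metres and radians):
On the way:
1. the guide presses the label roll against the fixed side plate (at least 1 N on both faces) (contact force between each of roll_guide, fixed_plate and label_roll above 1 N), for 0.1 s.
At the end, for the whole second after the job is handed in: Pointer within 4 mm of the black line, the carriage held there by the fingers (over 3 N); roll in its cradle (within 6 mm fore and aft, 4 mm up and down) and at most 2.5 mm off the fixed plate; guide released and shut on it, at most 2.5 mm of play in all; bystanders not moved (horizontal distance between pointer and open_mark below 0.004 m and contact force between the fingers and nip_carriage above 3 N and contact force between nip_carriage and label_roll below 0.5 N and y of roll_guide in the frame of fixed_plate above -0.0645 m and y of roll_center in the frame of fixed_plate above -0.0165 m and x of roll_center in the frame of fixed_plate between -0.006 and 0.006 m and z of roll_center in the frame of fixed_plate between -0.004 and 0.004 m and contact force between the fingers and roll_guide below 0.1 N); the arm keeps its last pose, push and grip.
It fails at once if a bystander (spare roll, date stamp, dish of cookies, marker) is moved by more than 25 mm (distance of any of spare_roll, date_stamp, cookie_dish, marker from where it was at the start of the episode above 0.025 m).
It also fails if it takes over 40 s, if anything falls off the work surface, if the arm or the gripper's body presses on something with over 40 N, if the wrist force passes 120 N, or if a joint passes its speed limit or range.

## Robot

A 6-joint arm with a two-finger parallel gripper is mounted at the origin on a cart in front of the work surface, level with it; the furniture and walls round the work are solid. World frame = base frame: x ahead of the robot, y to its left, z up, the work surface at z = 0. Lengths are in mm, angles in rad, forces in N, time in s.
With the tool pointing down it reaches from about 375 to 750 mm from the base axis. Payload 9 kg.
Tool frame: the origin (TCP) lies midway between the tips of the shut fingers; the grasp point (between the pads) lies 19 mm behind it; z points along the fingers, y is the direction in which the jaws open and shut (so a half turn about z gives the same grasp; the last joint's range is limited). The gripper opens to 85 mm and grips with 20 to 120 N. Pads are 22 mm wide; open, the fingers measure 114 mm over their backs; the gripper's body (76 mm by 85 mm) begins 54 mm behind the grasp point. The pads swing forward as they close: fully open they stand 13 mm farther back than shut.
Start: joints at [0.942, 0.104, 0.097, 1.564, 0, 1.353], TCP at [239.613, 550.111, 231.331] pointing down, gripper open.
Joint ranges: [-2.99, 2.99], [-0.84, 1.86], [-1.1, 1.16], [-1.84, 2.11], [-1.51, 1.56], [-3.14, 3.14]. Speed limits (rad/s): [2.22, 2.22, 2.57, 3.14, 3.14, 3.14].

## Interface

Orientations are given as a unit quaternion [w, x, y, z].
In Python, from plant import manip, optics, order gives the robot as it stands.
- The arm moves only by the shell command python3 -m handwheel 'ROWS' [OPENING] [FORCE]. ROWS is JSON, a list of rows, each an object with "translation": the shift along the world's x, y, z in mm, a list of three; "rot": the turn, a rotation vector about the world's x, y, z in degrees, a list of three. In form: [{"translation": [dx, dy, dz], "rot": [ax, ay, az]}, ...]. A call has 1 to 5 rows; each row shifts and turns the pose as measured when the row begins; what a row does not reach is not made up. A row lasts 1/12 s, in which the tool goes at most 41.7 mm and 7.16 degrees, less where a joint would pass 70% of its speed; a pose out of reach is approached as far as the arm can. A call is refused whole if a number of a shift passes 41.7 or a number of a turn 7.16, either way. A call with a gripper value outside its range is refused whole. OPENING is the opening, from 0 (shut) to 1 (fully open), set as the call begins (- or left out, the last holds). The fingers move at their own pace and stop on an object; FORCE is the grip in N (left out, the last holds). Time passes only in rows, so rows that do not move let the fingers close. It gives the time, the measured TCP pose, the force and the opening at its end, in the units of the state.
- manip.state(): the state, without advancing time (a new reading comes with each control period).
- optics.read_camera(name): name is "side" or "top"; returns a dict with "pixels" (384x512x3 uint8, red, green, blue), "mtx" (3x3 intrinsics, pixels), "rvec" (rotation vector, rad) and "tvec" (3), from world to camera coordinates, as OpenCV has them. Camera axes: x right, y down, z forward; pixel columns grow to the right and rows downward; lengths in mm; the calibration is good to about 2 mm. A picture is of the moment at which its call begins. There is no depth.
- order.job_done(): hands the job in, once; it reports no verdict.
Trained networks look in a picture, given as the dict that the camera call returned (one of the last four; its "shot" number tells which), for a name from the list of things; names that differ only in an ending like _2 or _b are one class to them, and where a whole thing is asked for, a point or a joint stands for the part that bears it (a point fixed in the world has none). Each returns a list of dicts, best first, with "conf" (0 to 1); they miss things now and then, are a little off and sometimes report something else, mostly with a low value. They report only what shows in the picture. A call takes as long as a camera call. They do not tell look-alikes from the thing itself.
- optics.look_for(picture, label): "location" ([x, y, z] in mm, in the coordinates of the camera as it stood for that picture, good to about 4 mm: the middle of the surface that is visible of it).
- optics.outline_of(picture, label): "mask" (384x512 bool, what is visible of it).
- optics.landmark_of(picture, label): "location" ([x, y, z] in mm, in the coordinates of the camera as it stood for that picture, good to about 4 mm: a listed point, or the origin of a listed thing).
The state is a dict: "time": time; "qpos": joint angles; "joint_velocities": joint speeds; "tau": joint torques, N m; "position": TCP position; "tool_rot": TCP orientation; "ft_force": force on the tool from outside, world axes, zero at the start; "moment": the same for the moment, N m; "width": finger opening in mm.
Only numpy, scipy, OpenCV 4.12 (cv2) and the standard library are available. Lean on these libraries where they do the work, as an engineer would, in place of code of your own. Each camera call takes 0.05 s, during which the arm holds its last target.

## Working session

There is one attempt and no reset: what is moved stays moved. The work goes in short steps, Python scripts to look and compute and a shell command to move; the robot and the scene stay as the last step left them, time stands still between calls to the robot, and variables do not carry over. Pictures are saved under pics/ and viewed, and the job is handed in when it is done.

```bash
ls; mkdir -p pics; cat > h.py <<'E'
import numpy as np,cv2
from plant import manip,optics,order
def w(pic,p):
    R=cv2.Rodrigues(np.array(pic['rvec'],float))[0]
    return R.T@(np.array(p,float)-np.array(pic['tvec'],float).ravel())
def px(pic,P):
    return cv2.projectPoints(np.array(P,float).reshape(-1,3),np.array(pic['rvec'],float),np.array(pic['tvec'],float),np.array(pic['mtx'],float),None)[0].reshape(-1,2)
def save(pic,n,crop=None,s=1):
    im=pic['pixels'][:,:,::-1]
    if crop: im=im[crop[1]:crop[3],crop[0]:crop[2]]
    cv2.imwrite('pics/'+n,cv2.resize(im,None,fx=s,fy=s,interpolation=cv2.INTER_CUBIC))
E
python3 - <<'E'
from h import *
print(manip.state())
for c in('side','top'):
    p=optics.read_camera(c); save(p,c+'0.png',s=1.5)
    R=cv2.Rodrigues(np.array(p['rvec'],float))[0]
    print(c,'campos',-R.T@np.array(p['tvec']).ravel(),R[2])
    for l in 'dispenser roll_guide fixed_plate roll_center label_roll nip_carriage pointer open_mark spare_roll date_stamp cookie_dish marker'.split():
        print(l,[(np.round(w(p,d['location'])),round(d['conf'],2)) for d in optics.landmark_of(p,l)][:3])
E
```

```text
pics
{'time': 0.0, 'qpos': array([ 9.42298326e-01,  1.04726287e-01,  9.64808757e-02,  1.56390950e+00,
       -2.35153727e-05,  1.35309825e+00]), 'joint_velocities': array([0.00030323, 0.00038858, 0.00157752, 0.00010407, 0.00047503,
       0.00162723]), 'tau': array([-9.18703299e-04, -5.56931806e+01,  5.03650260e+01,  1.69979059e-02,
       -3.72725499e-04, -2.15991952e-05]), 'position': array([239.40058404, 549.80441745, 230.51291789]), 'tool_rot': array([-2.68187475e-04,  2.03958677e-01,  9.78979263e-01, -6.24219872e-04]), 'ft_force': array([ 0.67484354, -0.42985304,  0.2936938 ]), 'moment': array([-0.00106231, -0.02456549, -0.02070701]), 'width': 85.46026772978303}
side campos [ 134.26392871 -715.82770653  394.36990286] [ 0.52103335  0.78605818 -0.33262109]
dispenser [(array([542.,   6.,   5.]), 0.66)]
roll_guide [(array([596., -84.,  91.]), 0.75)]
fixed_plate []
roll_center [(array([507., 299.,  38.]), 0.92), (array([612.,  11.,  71.]), 0.87), (array([ 665., -226.,   36.]), 0.8)]
label_roll [(array([604.,  -2.,  61.]), 0.92), (array([ 654., -210.,   36.]), 0.81), (array([499., 286
[... 622 characters left out ...]
.]), 0.87)]
fixed_plate [(array([618.,  40.,  69.]), 0.61)]
roll_center [(array([613.,  10.,  69.]), 0.88), (array([ 661., -217.,   34.]), 0.79), (array([501., 302.,  32.]), 0.61)]
label_roll [(array([499., 283.,  35.]), 0.86), (array([602.,  -4.,  66.]), 0.77), (array([ 659., -208.,   32.]), 0.57)]
nip_carriage [(array([485.,  18., 101.]), 0.67), (array([668., 169.,   1.]), 0.56)]
pointer [(array([500.,  96.,  27.]), 0.75)]
open_mark [(array([464., 103.,  26.]), 0.62)]
spare_roll [(array([ 438., -189.,    4.]), 0.89)]
date_stamp [(array([ 570., -218.,    3.]), 0.62)]
cookie_dish [(array([669., 168.,   1.]), 0.65)]
marker [(array([473., 194.,   1.]), 0.73), (array([619.,  42.,  68.]), 0.23)]
```

View pics/side0.png

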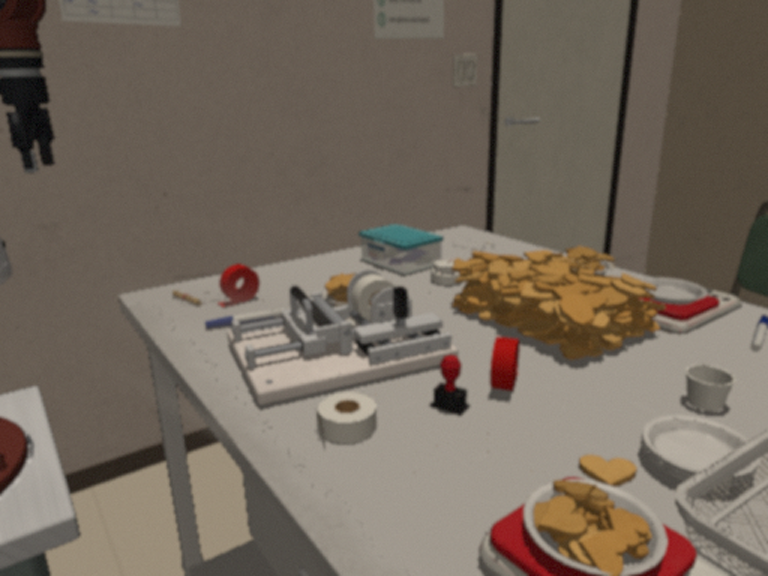

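View pics/top0.png

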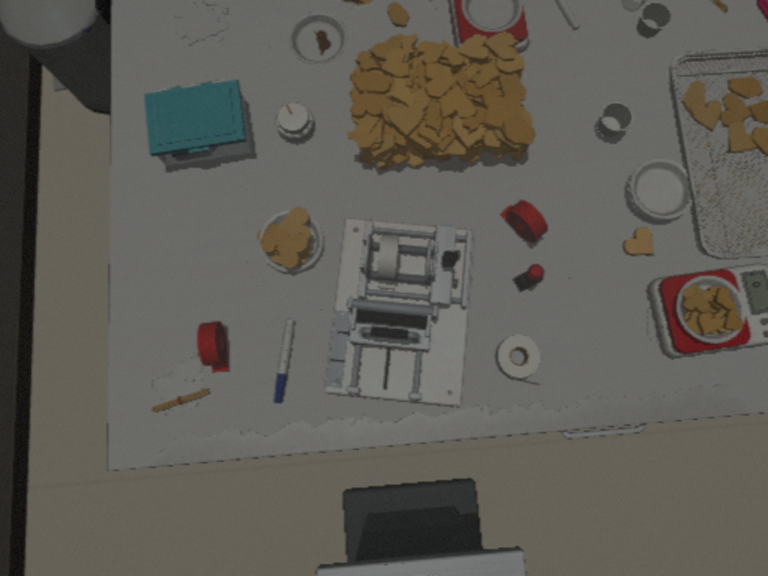

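```bash
python3 - <<'E'
from h import *
p=optics.read_camera('top'); save(p,'top1.png',(205,135,325,275),4.2)
q=optics.read_camera('side'); save(q,'side1.png',(140,170,320,275),4.4)
m=optics.outline_of(p,'dispenser')
for d in m: print(d['conf'],d['mask'].sum())
E
```

```text
0.74 10261
```

View pics/top1.png

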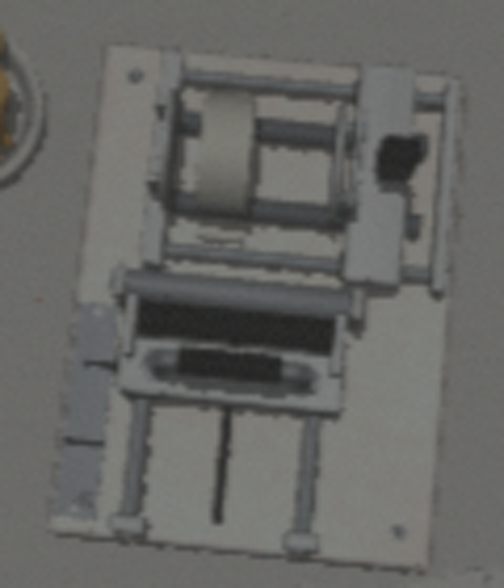

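View pics/side1.png

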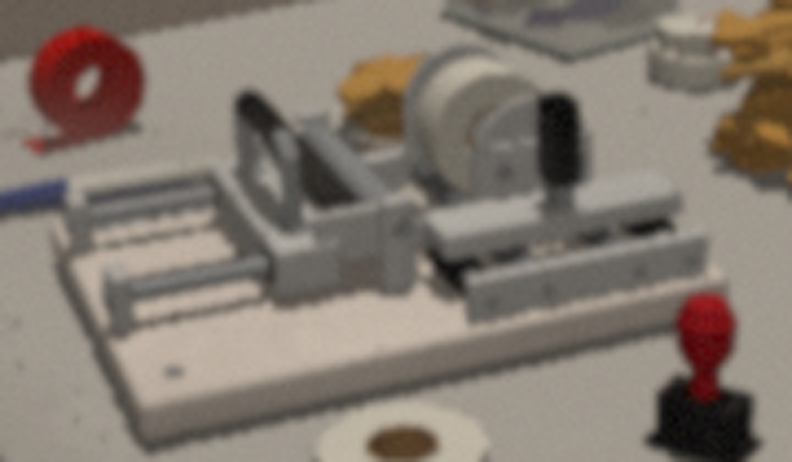

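```bash
python3 - <<'E'
from h import *
p=optics.read_camera('top')
R=cv2.Rodrigues(np.array(p['rvec'],float))[0];t=np.array(p['tvec']).ravel();K=np.array(p['mtx'])
def bp(u,v,z):
    d=R.T@np.linalg.inv(K)@[u,v,1];c=-R.T@t;return c+d*(z-c[2])/d[2]
def c(x,y,z):return bp(205+x/4.2,135+y/4.2,z)
P=[c(108,45,24),c(463,72,24),c(430,556,24),c(52,520,24)]
for a in P:print(a.round(1))
for i in range(4):
    d=P[(i+1)%4]-P[i];print(np.hypot(*d[:2]).round(1),np.degrees(np.arctan2(d[1],d[0])).round(2))
print('center',np.mean(P,0))
for n,a in dict(line=(85,440,27),pointerish=(100,365,27),hb=(230,365,96),guidehandle=(402,155,105)).items():print(n,c(*a).round(1))
E
```

```text
[692.7  72.9  24. ]
[ 657.5 -136.    24. ]
[379.1 -85.7  24. ]
[417.2 124.2  24. ]
211.9 -99.57
282.9 169.75
213.3 79.71
280.3 -10.54
center [536.6133706   -6.14126731  24.        ]
line [460.  102.4  27. ]
pointerish [501.8  90.9  27. ]
hb [487.5  16.9  96. ]
guidehandle [591.4 -85.2 105. ]
```

```bash
r='{"translation":[18,-37,0],"rot":[0,0,-4.5]}'; python3 -m handwheel '[{"translation":[17,-37,0],"rot":[0,0,-5]},{"translation":[17,-37,0],"rot":[0,0,-5]},{"translation":[17,-37,0],"rot":[0,0,-5]},{"translation":[17,-37,0],"rot":[0,0,-5]},{"translation":[17,-37,0],"rot":[0,0,-5]}]' 0
```

```text
time: 1.92
position: [322.3, 364.0, 227.8]
tool_rot: [-0.001, 0.413, 0.911, -0.001]
ft_force: [1.8, 0.0, 1.0]
width: 25.8
```

```bash
python3 -m handwheel '[{"translation":[17,-37,0],"rot":[0,0,-5]},{"translation":[17,-37,0],"rot":[0,0,-5]},{"translation":[17,-37,0],"rot":[0,0,-5]},{"translation":[17,-37,0],"rot":[0,0,-5]},{"translation":[17,-37,0],"rot":[0,0,-5]}]' 0; python3 -m handwheel '[{"translation":[17,-37,0],"rot":[0,0,-5]},{"translation":[17,-37,0],"rot":[0,0,-5]},{"translation":[17,-37,0],"rot":[0,0,-5]},{"translation":[17,-37,0],"rot":[0,0,-5]},{"translation":[17,-37,0],"rot":[0,0,-5]}]' 0
```

```text
time: 2.33
position: [407.5, 173.5, 228.6]
tool_rot: [-0.0, 0.608, 0.794, 0.001]
ft_force: [0.8, 0.7, -0.1]
width: -0.2
time: 2.75
position: [492.5, -17.1, 230.2]
tool_rot: [0.002, 0.773, 0.634, 0.003]
ft_force: [0.9, 0.2, 0.3]
width: -0.0
```

```bash
python3 -m handwheel '[{"translation":[24,-28,0],"rot":[0,0,1]},{"translation":[24,-28,0],"rot":[0,0,0]},{"translation":[24,-28,-15],"rot":[0,0,0]},{"translation":[22,-25,-20],"rot":[0,0,0]},{"translation":[0,0,-20],"rot":[0,0,0]}]' 0; python3 - <<'E'
from h import *
p=optics.read_camera('top'); save(p,'top2.png',(205,135,325,275),4.2)
q=optics.read_camera('side'); save(q,'side2.png',(200,130,320,250),4.4)
print(manip.state()['position'],px(p,manip.state()['position']),px(q,manip.state()['position']))
for l in ('roll_guide',):
  for c in (p,q): print([(w(c,d['location']).round(1),d['conf']) for d in optics.landmark_of(c,l)])
E
```

```text
time: 3.17
position: [593.6, -141.5, 177.4]
tool_rot: [0.007, 0.772, 0.635, 0.004]
ft_force: [0.1, -0.2, 0.1]
width: -0.2
[ 589.58288128 -137.02575702  175.1550195 ] [[328.52085424 162.76231398]] [[280.98773383 169.92175395]]
[(array([592. , -80.3,  91.6]), 0.67)]
[(array([594.4, -80. ,  93.2]), 0.96)]
```

View pics/top2.png

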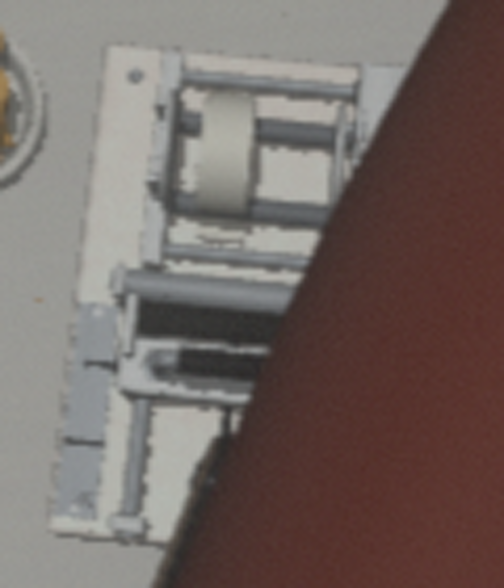

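View pics/side2.png

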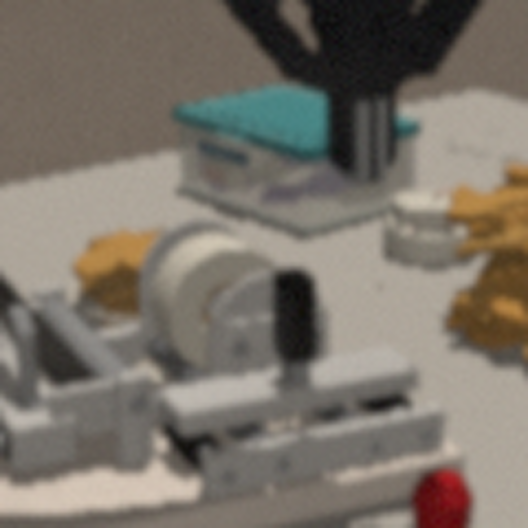

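```bash
python3 -m handwheel '[{"translation":[-3,3,-35],"rot":[0,0,0]},{"translation":[-2,1,-35],"rot":[0,0,0]},{"translation":[0,0,-15],"rot":[0,0,0]},{"translation":[0,0,0],"rot":[0,0,0]}]' 0
```

```text
time: 3.7
position: [588.4, -129.4, 104.1]
tool_rot: [0.013, 0.769, 0.639, 0.008]
ft_force: [-0.6, 0.4, -0.5]
width: 0.0
```

```bash
python3 -m handwheel '[{"translation":[-4,0,-18],"rot":[0,0,0]},{"translation":[0,0,-4],"rot":[0,0,0]},{"translation":[1.5,8,0],"rot":[0,0,0]},{"translation":[1.5,8,0],"rot":[0,0,0]},{"translation":[0,0,0],"rot":[0,0,0]}]' 0
```

```text
time: 4.12
position: [591.3, -110.6, 93.9]
tool_rot: [0.019, 0.768, 0.64, 0.011]
ft_force: [0.8, 1.0, -0.0]
width: 0.1
```

```bash
cat > tilt.py <<'E'
from h import *
from scipy.spatial.transform import Rotation as Ro
def rep():
    s=manip.state();q=s['tool_rot'];R=Ro.from_quat([q[1],q[2],q[3],q[0]])
    a=np.radians(-10.2+90)/2
    D=Ro.from_quat([np.cos(a),np.sin(a),0,0])
    print('t',s['time'],'pos',s['position'].round(1),'fix deg',np.degrees((D*R.inv()).as_rotvec()).round(2),'F',s['ft_force'].round(1),'w',round(s['width'],1))
if __name__=='__main__':rep()
E
python3 tilt.py; python3 -c "
from h import *
q=optics.read_camera('side'); save(q,'side3.png',(200,130,320,250),4.4)"
```

```text
t 4.1167 pos [ 591.3 -110.6   93.9] fix deg [0.83 2.34 0.23] F [ 0.8  1.  -0. ] w 0.1
```

View pics/side3.png

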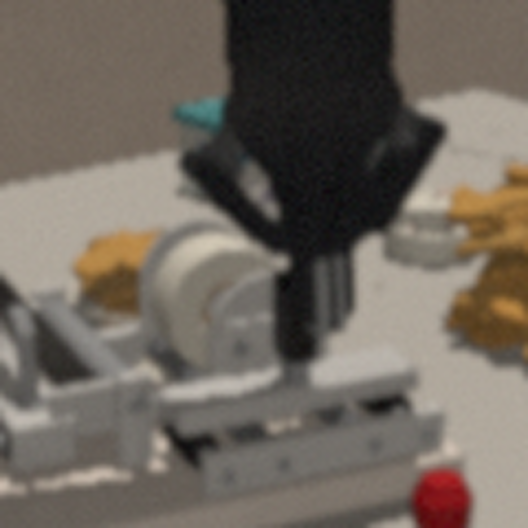

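```bash
python3 -m handwheel '[{"translation":[-3,0,-10],"rot":[0.8,2.3,0]},{"translation":[0,0,-4],"rot":[0,0,0]},{"translation":[1.4,8,-2],"rot":[0,0,0]},{"translation":[1.4,8,0],"rot":[0,0,0]},{"translation":[0,0,0],"rot":[0,0,0]}]' 0; python3 tilt.py
```

```text
time: 4.58
position: [594.4, -94.7, 82.5]
tool_rot: [0.004, 0.768, 0.64, 0.001]
ft_force: [0.5, 0.4, -0.7]
width: -0.3
t 4.5833 pos [594.4 -94.7  82.5] fix deg [0.31 0.42 0.19] F [ 0.5  0.4 -0.7] w -0.3
```

```bash
python3 -c "
from h import *
q=optics.read_camera('side'); save(q,'side4.png',(200,130,320,250),4.4)
p=optics.read_camera('top')
for c in(p,q):
  for l in('roll_guide','roll_center','fixed_plate'): print(l,[(w(c,d['location']).round(1),d['conf']) for d in optics.landmark_of(c,l)])
"; python3 tilt.py
```

```text
roll_guide []
roll_center [(array([500.4, 301.6,  32.8]), 0.83), (array([612.9,   7.6,  70.6]), 0.52)]
fixed_plate [(array([613.1,   6. ,  70.6]), 0.62), (array([619.5,  38.2,  69.2]), 0.54)]
roll_guide [(array([596.8, -69.6,  92.7]), 0.69)]
roll_center [(array([ 659.5, -228. ,   32.2]), 0.85), (array([505.6, 297.7,  37.9]), 0.79), (array([611.4,   7.3,  70.2]), 0.55), (array([604.7,  -3. ,  65.9]), 0.48)]
fixed_plate [(array([611.3,  34.5,  72.9]), 0.5), (array([607.7,  11.2,  72.7]), 0.29)]
t 4.9833 pos [594.2 -96.2  82.4] fix deg [0.3  0.4  0.25] F [ 0.8 -0.4 -0.3] w -0.3
```

View pics/side4.png

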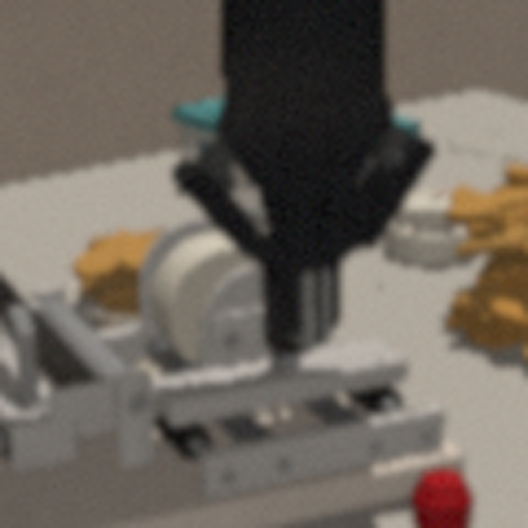

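```bash
python3 -m handwheel '[{"translation":[-1,8,0],"rot":[0,0,0]},{"translation":[1,8,0],"rot":[0,0,0]},{"translation":[1.4,8,0],"rot":[0,0,0]},{"translation":[1.4,8,0],"rot":[0,0,0]},{"translation":[1.4,8,0],"rot":[0,0,0]}]' 0; python3 tilt.py
```

```text
time: 5.4
position: [599.2, -56.0, 82.7]
tool_rot: [0.006, 0.77, 0.638, 0.0]
ft_force: [1.3, -4.6, -1.6]
width: -0.1
t 5.4 pos [599.2 -56.   82.7] fix deg [0.52 0.5  0.48] F [ 1.3 -4.6 -1.6] w -0.1
```

```bash
python3 -m handwheel '[{"translation":[0.5,3,0],"rot":[0,0,0]},{"translation":[0.5,3,0],"rot":[0,0,0]},{"translation":[0,0,0],"rot":[0,0,0]}]' 0; python3 -c "
from h import *
q=optics.read_camera('side'); save(q,'side5.png',(200,130,320,250),4.4)
p=optics.read_camera('top'); save(p,'top5.png',(205,135,325,275),4.2)
for c in(p,q):
  for l in('roll_guide','roll_center','fixed_plate'): print(l,[(w(c,d['location']).round(1),d['conf']) for d in optics.landmark_of(c,l)])
"; python3 tilt.py
```

```text
time: 5.65
position: [600.7, -46.8, 82.8]
tool_rot: [0.006, 0.769, 0.639, 0.001]
ft_force: [0.6, -1.9, -1.2]
width: 0.2
roll_guide []
roll_center [(array([ 658.9, -221.5,   35.6]), 0.9), (array([499.2, 301. ,  32.8]), 0.68)]
fixed_plate []
roll_guide [(array([603.7, -22. ,  93.4]), 0.89)]
roll_center [(array([505.1, 296.8,  35.4]), 0.81), (array([611.5,  23.8,  71.3]), 0.67), (array([ 660.9, -226.8,   32.1]), 0.66), (array([665.7, 171.7,   3.3]), 0.33)]
fixed_plate [(array([611. ,  36.3,  73.5]), 0.47)]
t 6.05 pos [600.5 -47.8  82.7] fix deg [0.52 0.5  0.39] F [0.2 0.1 0.3] w 0.0
```

View pics/side5.png

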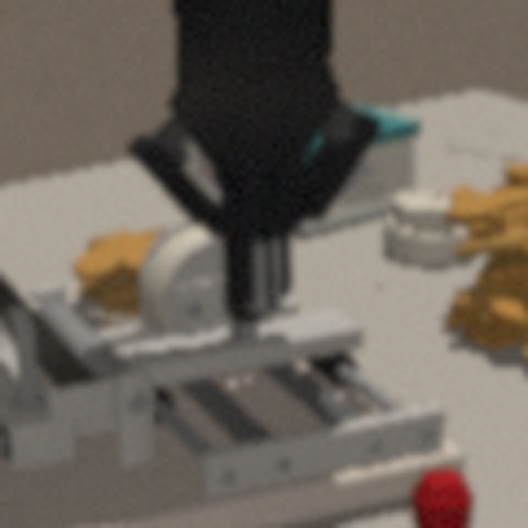

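View pics/top5.png

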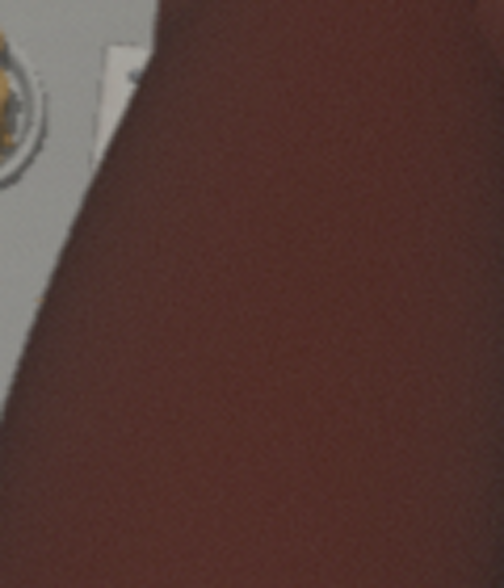

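```bash
python3 -m handwheel '[{"translation":[0.4,2.5,0],"rot":[0,0,0]}]' 0; python3 -m handwheel '[{"translation":[0.4,2,0],"rot":[0,0,0]}]' 0;python3 -m handwheel '[{"translation":[0.2,1,0],"rot":[0,0,0]}]' 0;python3 -m handwheel '[{"translation":[0.2,1,0],"rot":[0,0,0]}]' 0
```

```text
time: 6.13
position: [600.8, -45.8, 82.7]
tool_rot: [0.006, 0.77, 0.639, 0.0]
ft_force: [0.5, -4.6, -0.3]
width: -0.3
time: 6.22
position: [601.1, -44.2, 82.7]
tool_rot: [0.007, 0.77, 0.638, -0.0]
ft_force: [-1.3, -2.7, 0.1]
width: -0.0
time: 6.3
position: [601.3, -43.4, 82.7]
tool_rot: [0.007, 0.77, 0.638, -0.0]
ft_force: [-0.9, -4.0, -0.1]
width: -0.5
time: 6.38
position: [601.4, -42.7, 82.7]
tool_rot: [0.007, 0.77, 0.638, -0.001]
ft_force: [-0.7, -4.7, 0.1]
width: 0.3
```

```bash
for i in 1; do python3 -m handwheel '[{"translation":[0.2,1.2,0],"rot":[0,0,0]}]' 0; python3 -m handwheel '[{"translation":[0.2,1.2,0],"rot":[0,0,0]}]' 0;python3 -m handwheel '[{"translation":[0.2,1.2,0],"rot":[0,0,0]}]' 0; done; python3 -c "
from h import *
q=optics.read_camera('side'); save(q,'side6.png',(200,130,320,250),4.4)
for c in(q,):
  for l in('roll_guide','roll_center','fixed_plate'): print(l,[(w(c,d['location']).round(1),d['conf']) for d in optics.landmark_of(c,l)])
"; python3 tilt.py
```

```text
time: 6.47
position: [601.6, -41.8, 82.7]
tool_rot: [0.007, 0.77, 0.638, -0.001]
ft_force: [-0.8, -4.9, 0.0]
width: -0.2
time: 6.55
position: [601.7, -40.9, 82.7]
tool_rot: [0.008, 0.77, 0.638, -0.001]
ft_force: [-1.2, -5.7, 0.8]
width: 0.2
time: 6.63
position: [601.9, -40.2, 82.8]
tool_rot: [0.008, 0.77, 0.638, -0.002]
ft_force: [-1.8, -9.1, 0.2]
width: 0.1
roll_guide [(array([606.7, -15.1,  92.9]), 0.97), (array([612.8,  38. ,  76.6]), 0.42)]
roll_center [(array([ 663.6, -227.5,   35.4]), 0.61), (array([614.4,  25. ,  72.7]), 0.51)]
fixed_plate [(array([615. ,  37.5,  74.3]), 0.41)]
t 6.8333 pos [601.8 -40.2  82.7] fix deg [0.83 0.42 0.57] F [-1.9 -6.1  0.6] w -0.1
```

View pics/side6.png

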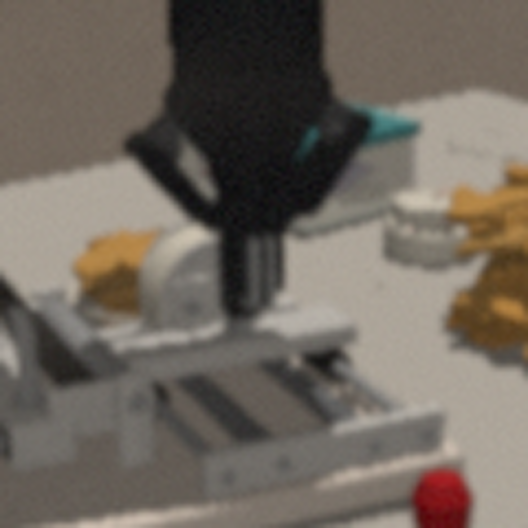

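```bash
python3 -m handwheel '[{"translation":[-0.8,-4,0],"rot":[0,0,0]},{"translation":[-1.5,-8,0],"rot":[0.8,0.4,0.5]},{"translation":[-1.5,-8,0],"rot":[0,0,0]},{"translation":[0,-4,20],"rot":[0,0,0]},{"translation":[0,0,35],"rot":[0,0,0]}]' 0; python3 -m handwheel '[{"translation":[0,0,35],"rot":[0,0,0]},{"translation":[-25,15,10],"rot":[0,0,0]},{"translation":[-35,20,0],"rot":[0,0,0]},{"translation":[-35,20,0],"rot":[0,0,0]},{"translation":[-10,20,0],"rot":[0,0,0]}]' 0.6; python3 tilt.py;  python3 -c "
from h import *
q=optics.read_camera('side'); save(q,'side7.png',(140,130,320,260),4.4)
p=optics.read_camera('top'); save(p,'top7.png',(205,135,325,275),4.2)
for c in(p,q):
  for l in('roll_guide','roll_center','fixed_plate','nip_carriage','pointer','open_mark'): print(l,[(w(c,d['location']).round(1),d['conf']) for d in optics.landmark_of(c,l)])
"
```

```text
time: 7.25
position: [593.7, -62.1, 131.0]
tool_rot: [-0.006, 0.767, 0.642, -0.001]
ft_force: [0.1, -0.5, 0.1]
width: 0.1
time: 7.67
position: [490.0, 10.0, 184.2]
tool_rot: [-0.002, 0.769, 0.639, 0.002]
ft_force: [-0.2, -1.0, 0.4]
width: 51.2
t 7.6667 pos [490.   10.  184.2] fix deg [-0.36  0.02  0.31] F [-0.2 -1.   0.4] w 51.2
roll_guide []
roll_center [(array([496.8, 300.4,  33.3]), 0.78), (array([ 660.5, -219.2,   36.7]), 0.57)]
fixed_plate []
nip_carriage []
pointer []
open_mark []
roll_guide [(array([605.3, -17.3,  93.4]), 0.69)]
roll_center [(array([505.3, 298.4,  37.8]), 0.86), (array([612. ,  26. ,  70.9]), 0.6), (array([ 663.3, -229.4,   34. ]), 0.55), (array([ 568.3, -222.6,   -0.6]), 0.3)]
fixed_plate [(array([612.5,  40.4,  74.4]), 0.63)]
nip_carriage [(array([491.9,  16.4,  95.7]), 0.82), (array([545.2,   5.4,   1.9]), 0.47)]
pointer [(array([504.4,  98.3,  30.2]), 0.82)]
open_mark [(array([460.8, 101.5,  25.3]), 0.62), (array([603.9,  10.9,  63.9]), 0.52), (array([ 439.9, -185.4,   -1.9]), 0.38)]
```

View pics/side7.png

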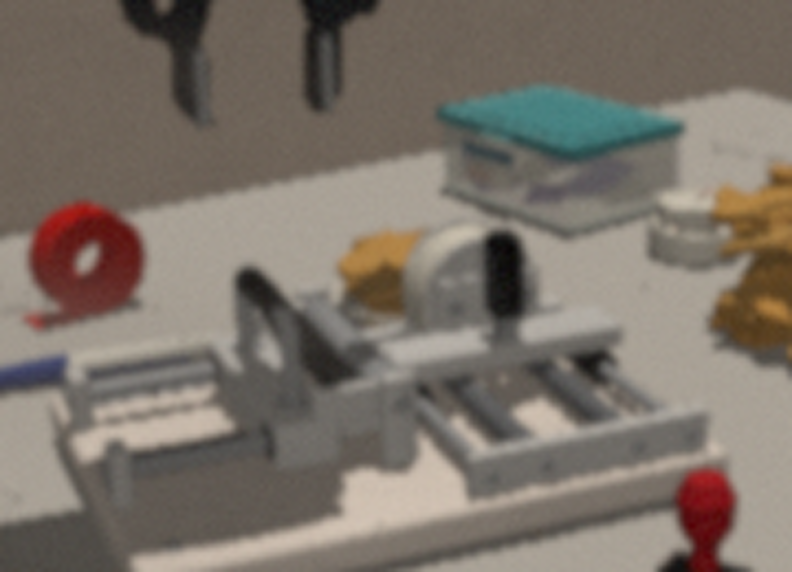

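View pics/top7.png

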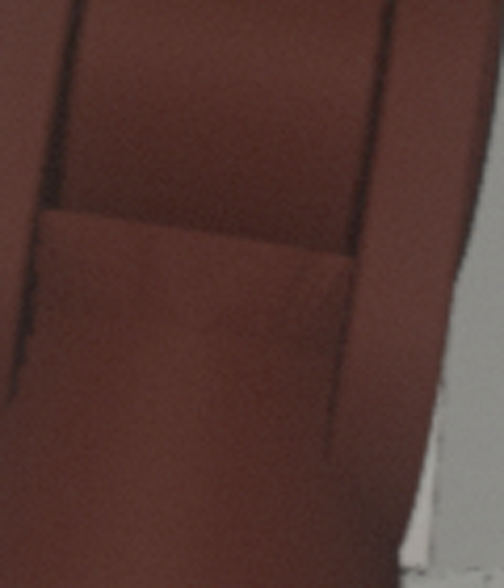

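```bash
python3 -m handwheel '[{"translation":[0,5,-30],"rot":[-0.3,0,0.3]},{"translation":[0,2,-30],"rot":[0,0,0]},{"translation":[0,0,-20],"rot":[0,0,0]},{"translation":[0,0,0],"rot":[0,0,0]}]' 0.6; python3 tilt.py;  python3 -c "
from h import *
q=optics.read_camera('side'); save(q,'side8.png',(140,130,320,260),4.4)"
```

```text
time: 8.7
position: [494.7, 15.5, 102.9]
tool_rot: [0.002, 0.767, 0.641, 0.002]
ft_force: [-1.3, 0.7, 0.1]
width: 51.1
t 8.7 pos [494.7  15.5 102.9] fix deg [0.03 0.29 0.01] F [-1.3  0.7  0.1] w 51.1
```

View pics/side8.png

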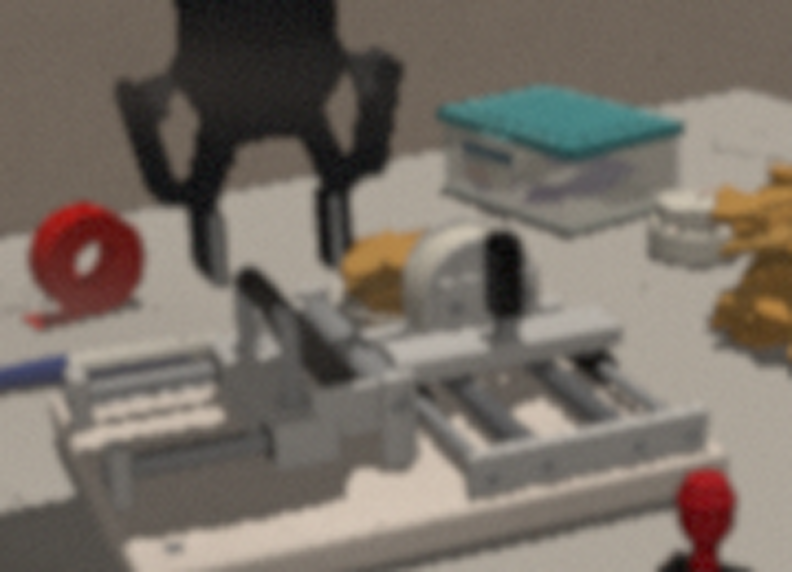

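```bash
python3 -m handwheel '[{"translation":[-4,2,-12],"rot":[0,0.3,0]},{"translation":[0,0,-12],"rot":[0,0,0]},{"translation":[0,0,-2],"rot":[0,0,0]}]' 0.6; python3 tilt.py;  python3 -c "
from h import *
q=optics.read_camera('side'); save(q,'side9.png',(140,130,320,260),4.4)"
```

```text
time: 9.0
position: [493.0, 16.9, 80.7]
tool_rot: [0.002, 0.767, 0.641, 0.001]
ft_force: [-0.3, -0.4, 0.1]
width: 51.4
t 9.0 pos [493.   16.9  80.7] fix deg [0.11 0.3  0.03] F [-0.3 -0.4  0.1] w 51.4
```

View pics/side9.png

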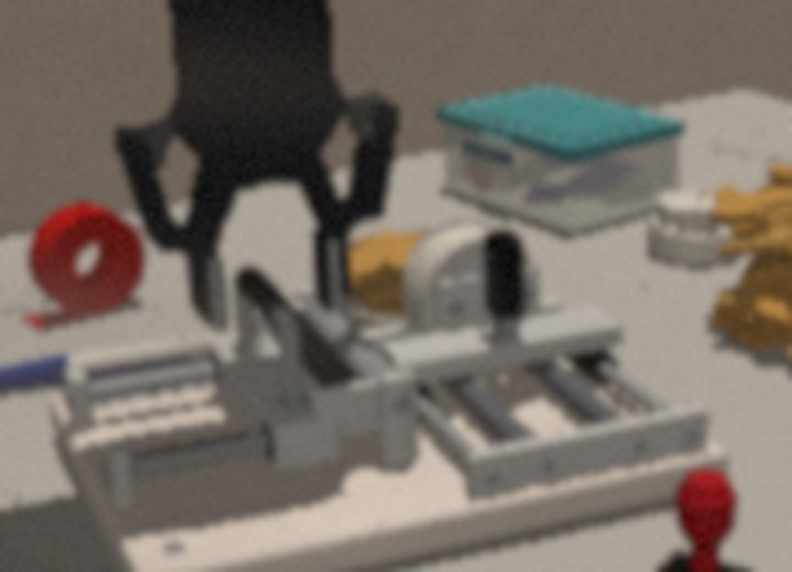

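```bash
python3 -m handwheel '[{"translation":[-1,0,-2],"rot":[0,0.3,0]},{"translation":[0,0,0],"rot":[0,0,0]},{"translation":[0,0,0],"rot":[0,0,0]},{"translation":[0,0,0],"rot":[0,0,0]},{"translation":[0,0,0],"rot":[0,0,0]}]' 0 60; python3 -m handwheel '[{"translation":[0,0,0],"rot":[0,0,0]},{"translation":[0,0,0],"rot":[0,0,0]}]'; python3 tilt.py;  python3 -c "
from h import *
q=optics.read_camera('side'); save(q,'side10.png',(140,130,320,260),4.4)
for c in(q,):
  for l in('nip_carriage','pointer','open_mark'): print(l,[(w(c,d['location']).round(1),d['conf']) for d in optics.landmark_of(c,l)])
"; python3 tilt.py
```

```text
time: 9.47
position: [488.8, 17.4, 80.5]
tool_rot: [-0.002, 0.767, 0.641, -0.003]
ft_force: [5.6, -0.5, -9.5]
width: 12.9
time: 9.63
position: [488.9, 17.3, 80.5]
tool_rot: [-0.002, 0.767, 0.641, -0.003]
ft_force: [-1.3, 0.3, -0.9]
width: 13.1
t 9.6333 pos [488.9  17.3  80.5] fix deg [ 0.07 -0.42  0.04] F [-1.3  0.3 -0.9] w 13.1
nip_carriage [(array([490.7,  18.3,  94.8]), 0.85)]
pointer [(array([504.3,  96.9,  27.4]), 0.83)]
open_mark [(array([458.3, 102. ,  25.2]), 0.73)]
t 9.8333 pos [488.9  17.4  80.4] fix deg [ 0.07 -0.42  0.03] F [ 0.1  0.3 -1.5] w 12.8
```

View pics/side10.png

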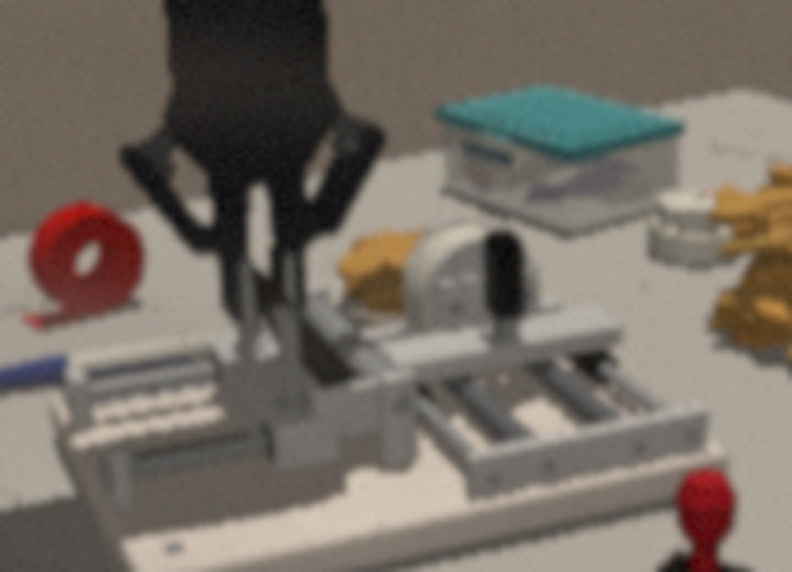

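```bash
python3 -m handwheel '[{"translation":[-9,1.6,0],"rot":[0,0,0]},{"translation":[-9,1.6,0],"rot":[0,0,0]},{"translation":[-9,1.6,0],"rot":[0,0,0]},{"translation":[-8,1.5,0],"rot":[0,0,0]},{"translation":[0,0,0],"rot":[0,0,0]}]'; python3 tilt.py
```

```text
time: 10.25
position: [459.3, 23.0, 80.5]
tool_rot: [0.003, 0.768, 0.641, 0.002]
ft_force: [8.6, -1.0, -10.0]
width: 12.8
t 10.25 pos [459.3  23.   80.5] fix deg [0.09 0.38 0.06] F [  8.6  -1.  -10. ] w 12.8
```

```bash
python3 -m handwheel '[{"translation":[-7,1.2,-0.5],"rot":[0,0,0]},{"translation":[-6,1,-0.5],"rot":[0,0,0]},{"translation":[0,0,0],"rot":[0,0,0]},{"translation":[0,0,0],"rot":[0,0,0]}]'; python3 tilt.py;python3 -c "
from h import *
q=optics.read_camera('side'); save(q,'side11.png',(140,130,320,260),4.4)
p=optics.read_camera('top'); save(p,'top11.png',(205,135,325,275),4.2)
for c in(p,q):
  for l in('nip_carriage','pointer','open_mark','roll_guide','roll_center','fixed_plate'): print(l,[(w(c,d['location']).round(1),d['conf']) for d in optics.landmark_of(c,l)])
"; python3 tilt.py
```

```text
time: 10.58
position: [452.3, 24.3, 80.5]
tool_rot: [0.008, 0.768, 0.641, 0.008]
ft_force: [8.3, -1.2, -10.7]
width: 13.0
t 10.5833 pos [452.3  24.3  80.5] fix deg [0.14 1.26 0.09] F [  8.3  -1.2 -10.7] w 13.0
nip_carriage []
pointer []
open_mark []
roll_guide [(array([603.2, -16.8,  91.3]), 0.69)]
roll_center [(array([500.1, 300. ,  33.5]), 0.88), (array([ 657.9, -218.3,   36.8]), 0.61), (array([612.6,  23. ,  69.9]), 0.57)]
fixed_plate [(array([619.9,  40.6,  67. ]), 0.62)]
nip_carriage [(array([452. ,  24.6,  89.3]), 0.67)]
pointer [(array([466.5, 104.5,  25.7]), 0.74), (array([614.5,  34.2,  73.9]), 0.45)]
open_mark [(array([459.4, 104.3,  25.6]), 0.92)]
roll_guide [(array([605.9, -18.3,  93.6]), 0.97), (array([ 440.8, -185.2,   -2.5]), 0.65)]
roll_center [(array([ 661.3, -227.5,   36.6]), 0.68), (array([507.3, 297.4,  33.6]), 0.58), (array([613.9,  28.6,  73. ]), 0.51), (array([607.9,  12.7,  64.6]), 0.25)]
fixed_plate [(array([615. ,  36.7,  74.9]), 0.55)]
t 11.2833 pos [452.5  24.3  80.5] fix deg [0.14 1.25 0.09] F [ 9.2 -1.3 -9.9] w 12.9
```

View pics/side11.png

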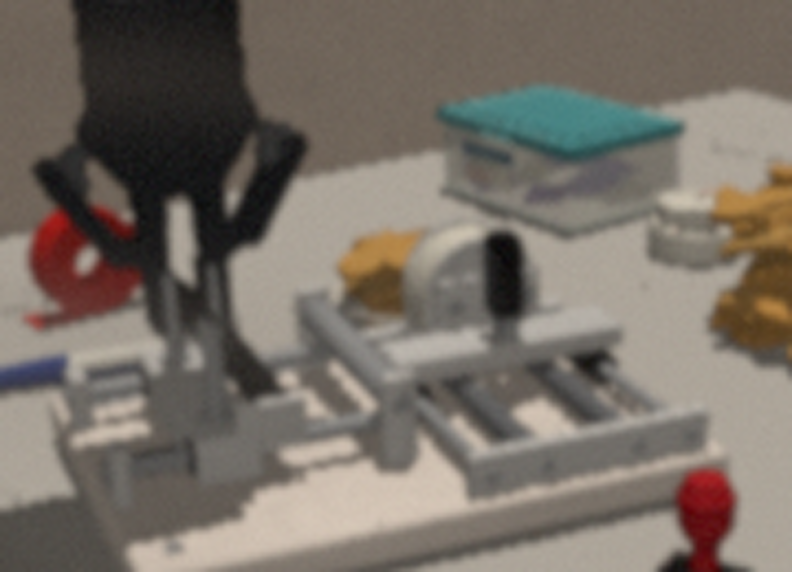

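View pics/top11.png

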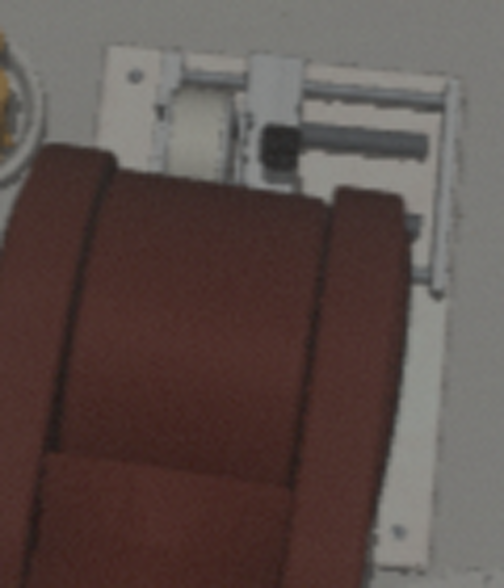

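```bash
python3 -m handwheel '[{"translation":[-5,0.8,-0.5],"rot":[0,0.8,0]},{"translation":[-4,0.7,-0.5],"rot":[0,0.8,0]},{"translation":[-1,0,0],"rot":[0,0,0]},{"translation":[-1,0,0],"rot":[0,0,0]}]'; python3 tilt.py
```

```text
time: 11.62
position: [448.4, 25.0, 80.5]
tool_rot: [0.004, 0.768, 0.641, 0.002]
ft_force: [9.9, 0.8, -10.5]
width: 12.6
t 11.6167 pos [448.4  25.   80.5] fix deg [0.15 0.49 0.1 ] F [  9.9   0.8 -10.5] w 12.6
```

```bash
python3 -m handwheel '[{"translation":[-4,0.6,-0.5],"rot":[0,0.4,0]},{"translation":[-3,0.2,0],"rot":[0,0,0]}]'; python3 tilt.py;python3 -c "
from h import *
q=optics.read_camera('side'); save(q,'side12.png',(150,190,210,250),10)
for c in(q,):
  for l in('nip_carriage','pointer','open_mark'): print(l,[(w(c,d['location']).round(1),d['conf']) for d in optics.landmark_of(c,l)])
"; python3 tilt.py
```

```text
time: 11.78
position: [445.3, 25.5, 80.5]
tool_rot: [0.004, 0.768, 0.641, 0.003]
ft_force: [11.0, 1.8, -13.7]
width: 13.0
t 11.7833 pos [445.3  25.5  80.5] fix deg [0.13 0.58 0.11] F [ 11.    1.8 -13.7] w 13.0
nip_carriage [(array([446.6,  27.7,  97.8]), 0.9)]
pointer [(array([463.3, 105.4,  31.5]), 0.95)]
open_mark [(array([461. , 105.3,  28.3]), 0.71)]
t 11.9833 pos [445.2  25.6  80.5] fix deg [0.13 0.58 0.1 ] F [ 10.9   2.1 -10.9] w 12.8
```

View pics/side12.png

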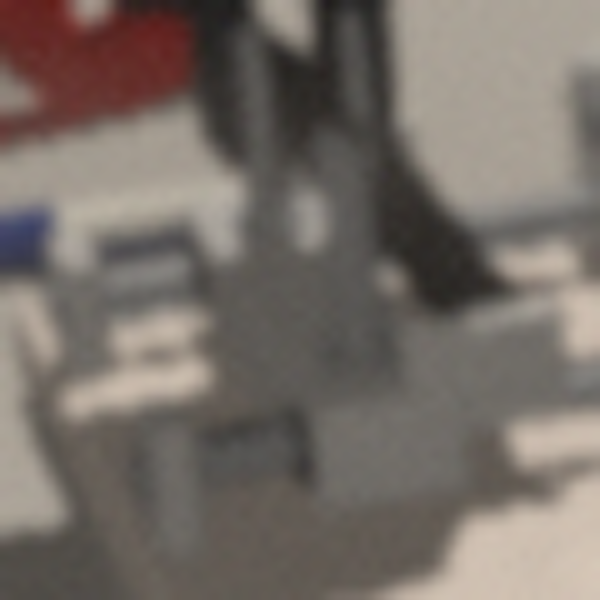

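```bash
python3 -c "
from h import *
P=[];M=[];G=[];C=[]
for i in range(8):
  q=optics.read_camera('side')
  for l,L,ref in(('pointer',P,(463,104)),('open_mark',M,(460,103)),('roll_guide',G,(605,-18)),('roll_center',C,(612,25))):
    for d in optics.landmark_of(q,l):
      v=w(q,d['location'])
      if np.hypot(*(v[:2]-ref))<20: L.append(v);break
for L in(P,M,G,C): print(len(L),np.mean(L,0).round(1),np.std(L,0).round(1))
for l in 'spare_roll date_stamp cookie_dish marker'.split(): print(l,[w(q,d['location']).round() for d in optics.landmark_of(q,l)][:2])
"; python3 tilt.py
```

```text
8 [460.5 105.8  27.7] [1.3 1.3 1.3]
8 [459.1 104.9  26.4] [1.5 1.8 1. ]
8 [606.9 -18.1  93.1] [1.4 1.2 1.3]
8 [614.7  25.9  72. ] [1.6 0.8 0.9]
spare_roll [array([ 441., -185.,    0.])]
date_stamp [array([ 567., -220.,   -1.])]
cookie_dish [array([666., 173.,   2.]), array([459., 105.,  30.])]
marker [array([470., 192.,   0.])]
t 14.1833 pos [445.2  25.6  80.5] fix deg [0.13 0.57 0.1 ] F [ 10.4   1.5 -10.9] w 12.9
```

```bash
python3 -c "
from h import *
print(order.job_done())"; python3 tilt.py
```

```text
the job is handed in; nothing more can be done
None
the job is handed in; nothing more can be done
```

The label unwinder is ready for threading. The roll is clamped against the fixed side plate, and the gripper is holding the roller carriage open at the black line. I handed the job in at about 14 s of the 40 s allowed; no verdict was reported.

**Roll guide:** I pushed it by its black handle with the shut fingers until the force rose to about 9 N, and it held about 6 N, so its springs were nearly fully compressed. Then I backed the fingers off. In the last pictures the guide stayed put, with the guide-to-roll distance about 45 mm, which fits a snug fit. The plate position readings were too scattered to confirm the roll-to-plate gap on their own.

**Carriage:** I gripped the handle bar at 60 N and pulled it about 44.5 mm of the 45 mm needed. The pull force read about 10.5 N, close to the 10 N expected at the line. Averaged over eight pictures, the pointer read about 1.5 mm from the line, which is within the 4 mm limit.

**Grip:** The gripper also felt a steady vertical force of about 11 N. I could not remove it by lowering the tool slightly, but the grip and position stayed stable.

**Other items:** The spare roll, date stamp, cookie dish and marker all read where they started, within the measurement error.

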